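# Charge the wax melting pot

## Robot

A 6-joint arm with a two-finger parallel gripper is mounted at the origin on a cart in front of the work surface, level with it; the furniture and walls round the work are solid. World frame = base frame: x ahead of the robot, y to its left, z up, the work surface at z = 0. Lengths are in m, angles in rad, forces in N, time in s.
With the tool pointing down it reaches from about 0.25 to 0.775 m from the base axis. Payload 4 kg.
Tool frame: the origin (TCP) lies midway between the tips of the shut fingers; the grasp point (between the pads) lies 19 mm behind it; z points along the fingers, y is the line along which they close (so a half turn about z gives the same grasp; the last joint's range is limited). The gripper opens to 85 mm and grips with 20 to 120 N. Pads are 22 mm wide; open, the fingers measure 114 mm over their backs; the gripper's body (76 mm by 85 mm) begins 54 mm behind the grasp point. The pads swing forward as they close: fully open they stand 13 mm farther back than shut.
Start: joints at [-1.42, 0.087, 1.371, -0, 1.684, -0.103], TCP at [0.138, -0.532, 0.231] pointing down, gripper open.
Joint ranges: [-3.1, 3.1], [-0.76, 2.03], [0.27, 2.55], [-1.08, 4.22], [0.17, 2.65], [-2.57, 2.57]. Speed limits (rad/s): [2.79, 2.79, 3.14, 3.14, 3.14, 3.14].

## Interface

Orientations are given as a unit quaternion [x, y, z, w].
In Python, from workcell import r, optics, finish_job gives the robot as it stands.
- The arm moves only by the tool move_arm, never from a script. Its argument "deltas" is a list of rows, each a list of 3 entries, a list of its own where there are three numbers: the gripper's target within -1 to 1 (fully open at 1, half-way at 0, shut at -1), then the shift along the tool's x, y, z in mm, then the turn, a rotation vector about the tool's x, y, z in degrees. In form: [[grip, [tx, ty, tz], [rx, ry, rz]], ...]. A call has 1 to 20 rows; each row is the pose to reach, as a shift and turn from the pose commanded when the call began, along the tool's axes at that moment; what a row does not reach only later rows make up. A row lasts 1/12 s, in which the tool goes at most 41.7 mm and 7.16 degrees, less where a joint would pass 70% of its speed; a pose out of reach is approached as far as the arm can. A call with a gripper value outside its range is refused whole. The fingers move at their own pace and stop on an object; the grip force is fixed at half the most. Time passes only in rows, so rows that repeat a pose let the fingers close. It gives the time, the measured TCP pose, the force, the opening and the grip force at its end, in the units of the state.
- r.sense(): the state, without advancing time (a new reading comes with each control period).
- optics.camera(name): name is "scene" or "top"; returns a dict with "color" (384x512x3 uint8, blue, green, red), "fx", "fy", "cx", "cy" (pixels), "eye" and "rotation" of the camera in the world. Camera axes: x right, y down, z forward; pixel columns grow to the right and rows downward; lengths in m; the calibration is good to about 2 mm. A picture is of the moment at which its call begins. There is no depth.
- finish_job(): hands the job in; it is judged then, once.
The state is a dict: "time": time; "qpos": joint angles; "dq": joint speeds; "effort": joint torques, N m; "eef_pos": TCP position; "tool_rot": TCP orientation; "wrist_force": force on the tool from outside, world axes, zero at the start; "wrist_torque": the same for the moment, N m; "width": finger opening in m; "gripper_force": force on a finger pad.
Only numpy, scipy, OpenCV 4.12 (cv2) and the standard library are available. Lean on these libraries where they do the work, as an engineer would, in place of code of your own. Each camera call takes 0.05 s, during which the arm holds its last target. There are 200 camera calls.

## Task

Charge the melting pot: with the scoop (do not handle the wax with the gripper) take at least three of the wax lumps from the tray in one scoopful and tip them into the chute while its flap gate is shut, then lay the scoop down. After that, swing the gate's arm back against its spring until it is fully home on its stop, so that at least three lumps run down into the pot, and finish while holding it there for me to see that the chute is clear: do not let go, the spring would shut the gate. Leave the big violet vaned wax cover on the right where it lies.

Things in the scene. Friction and masses are not known exactly. Their poses are not given: they have to be found in the camera images.
- scoop: steel scoop, black rubber-covered handle, 210 mm long, 170 g, loose on the bench. Origin under the middle of its blade; +x out of its open mouth, z up. Flat blade: x -45 to +46 mm, 97 mm wide, 3 mm thick. Back wall 40 mm high, side walls 41 mm falling to 4 mm at the lip. Polished: wax slides on it from about 20 degrees. Handle: bar along x, x -160 to -70 mm, 14 mm wide (y), z 51 to 73 mm
- scoop_grip (a point): the point to grip on the scoop's handle: 105 mm behind the origin (x = -105 mm), 62 mm above the blade's underside, in the middle of the bar
- scoop_in (a point): middle of the scoop's blade, 15 mm above its underside
- scoop_lip (a point): middle of the scoop's front lip, at its underside, 46 mm ahead of the origin; the lip tapers to 1 mm
- tray: open slippery aluminium pan, fixed, 118 (x) by 250 mm (y) outside, walls and floor 4 mm thick; origin under its centre. Walls 34 mm high, rising over y = +40 to +105 mm to 56 mm at the +y end wall. The lumps lie between y = -25 and +120 mm; the -y end is empty: the scoop can go in there, mouth towards +y, and be pushed up to the high end wall, which keeps the lumps from escaping
- offcut_0: a lump of orange-brown wax, about 25 mm each way, loose in the tray at the start; origin under its middle as it first stands
- offcut_1: a lump of orange-brown wax, about 37 x 38 x 26 mm, loose in the tray at the start; origin under its middle as it first stands
- offcut_2: a lump of orange-brown wax, about 25 mm each way, loose in the tray at the start; origin under its middle as it first stands
- offcut_3: a lump of orange-brown wax, about 37 x 38 x 26 mm, loose in the tray at the start; origin under its middle as it first stands
- offcut_4: a lump of orange-brown wax, about 25 mm each way, loose in the tray at the start; origin under its middle as it first stands
- melter: melting pot with a charging chute on one base, fixed. Origin under the pot's centre, z up. Pot: round, steel, rim 60 mm high, 182 mm wide inside. The aluminium chute stands at the -y side and slopes down to +y into the pot. A flap gate hanging from a shaft along x (y = -45, z = 160 mm) shuts its lower end; the gate's arm is outside the chute's -x side wall
- chute (a point): a point in the middle of the chute: melter x 0, y -105, z 140 mm. The chute is 124 mm wide inside (melter x), open above from y -170 (back wall, 200 mm high) to y -50 mm; side walls 200 mm high at the back, 188 mm at the gate. Its slippery floor falls from z = 165 mm at y = -170 mm to z = 70 mm at y = -48 mm
- pot (a point): middle of the pot's inside floor, 20 mm above the bench
- gate_arm (a joint): angle of the flap gate and its arm, rad: 0 shut, 1.1 fully open on the stop. A spring always shuts it: 4 N at the crossbar to start it, 8 N at the stop. Opening swings the arm in the melter's y-z plane from 20 degrees to the +y side of upright to 43 degrees to its -y side (back over the chute), while the flap's lower edge swings out over the pot
- crossbar (a point): middle of the black crossbar at the arm's end, the place to pinch or push: a round bar along the melter's x, 15 mm thick, 70 mm long, free from above, 120 mm from the shaft, 122 mm to the -x side of the melter's middle; 273 mm above the bench when shut, 248 mm when open. The point moves with the arm
- gate_pivot (a point): point on the axis of the gate's shaft, in the plane in which crossbar swings (melter x -122, y -45, z 160 mm); the axis runs along the melter's x
- turbine_cover_a: violet wax cover with vanes like a propeller, 183 x 188 x 42 mm, loose on the bench near the robot's right; to be left alone. Origin under its middle

How it is judged:
On the way, in this order (a step that is already met when the one before it is completed fails the run):
1. at least three wax lumps lie in the scoop, lifted clear of the tray (height (world z) of scoop_in above 0.09 m and (distance between each of offcut_0, offcut_1, offcut_2 and scoop_in below 0.065 m or distance between each of offcut_0, offcut_1, offcut_3 and scoop_in below 0.065 m or distance between each of offcut_0, offcut_1, offcut_4 and scoop_in below 0.065 m or distance between each of offcut_0, offcut_2, offcut_3 and scoop_in below 0.065 m or distance between each of offcut_0, offcut_2, offcut_4 and scoop_in below 0.065 m or distance between each of offcut_0, offcut_3, offcut_4 and scoop_in below 0.065 m or distance between each of offcut_1, offcut_2, offcut_3 and scoop_in below 0.065 m or distance between each of offcut_1, offcut_2, offcut_4 and scoop_in below 0.065 m or distance between each of offcut_1, offcut_3, offcut_4 and scoop_in below 0.065 m or distance between each of offcut_2, offcut_3, offcut_4 and scoop_in below 0.065 m)), for 0.2 s.
2. at least three lumps lie in the chute behind the shut gate, the scoop away from them (value of joint gate_arm below 0.12 rad and distance between scoop_in and chute above 0.13 m and ((distance between each of offcut_0, offcut_1, offcut_2 and chute below 0.1 m and height (world z) of each of offcut_0, offcut_1, offcut_2 above 0.066 m) or (distance between each of offcut_0, offcut_1, offcut_3 and chute below 0.1 m and height (world z) of each of offcut_0, offcut_1, offcut_3 above 0.066 m) or (distance between each of offcut_0, offcut_1, offcut_4 and chute below 0.1 m and height (world z) of each of offcut_0, offcut_1, offcut_4 above 0.066 m) or (distance between each of offcut_0, offcut_2, offcut_3 and chute below 0.1 m and height (world z) of each of offcut_0, offcut_2, offcut_3 above 0.066 m) or (distance between each of offcut_0, offcut_2, offcut_4 and chute below 0.1 m and height (world z) of each of offcut_0, offcut_2, offcut_4 above 0.066 m) or (distance between each of offcut_0, offcut_3, offcut_4 and chute below 0.1 m and height (world z) of each of offcut_0, offcut_3, offcut_4 above 0.066 m) or (distance between each of offcut_1, offcut_2, offcut_3 and chute below 0.1 m and height (world z) of each of offcut_1, offcut_2, offcut_3 above 0.066 m) or (distance between each of offcut_1, offcut_2, offcut_4 and chute below 0.1 m and height (world z) of each of offcut_1, offcut_2, offcut_4 above 0.066 m) or (distance between each of offcut_1, offcut_3, offcut_4 and chute below 0.1 m and height (world z) of each of offcut_1, offcut_3, offcut_4 above 0.066 m) or (distance between each of offcut_2, offcut_3, offcut_4 and chute below 0.1 m and height (world z) of each of offcut_2, offcut_3, offcut_4 above 0.066 m))), for 0.2 s.
At the end, for the whole second after the job is handed in: the fingers hold the gate's arm within 0.06 rad of its open stop (joint above 1.04, at least 1.5 N of finger contact); at least three lumps lie in the pot (within 92 mm of its middle, origin below 66 mm); the scoop lies let go and still, low down (origin below 50 mm) and upright within 0.5 rad (value of joint gate_arm above 1.04 rad and contact force between the fingers and gate_arm above 1.5 N and contact force between scoop and gate_arm below 0.1 N and ((horizontal distance between each of offcut_0, offcut_1, offcut_2 and pot below 0.092 m and height (world z) of each of offcut_0, offcut_1, offcut_2 below 0.066 m) or (horizontal distance between each of offcut_0, offcut_1, offcut_3 and pot below 0.092 m and height (world z) of each of offcut_0, offcut_1, offcut_3 below 0.066 m) or (horizontal distance between each of offcut_0, offcut_1, offcut_4 and pot below 0.092 m and height (world z) of each of offcut_0, offcut_1, offcut_4 below 0.066 m) or (horizontal distance between each of offcut_0, offcut_2, offcut_3 and pot below 0.092 m and height (world z) of each of offcut_0, offcut_2, offcut_3 below 0.066 m) or (horizontal distance between each of offcut_0, offcut_2, offcut_4 and pot below 0.092 m and height (world z) of each of offcut_0, offcut_2, offcut_4 below 0.066 m) or (horizontal distance between each of offcut_0, offcut_3, offcut_4 and pot below 0.092 m and height (world z) of each of offcut_0, offcut_3, offcut_4 below 0.066 m) or (horizontal distance between each of offcut_1, offcut_2, offcut_3 and pot below 0.092 m and height (world z) of each of offcut_1, offcut_2, offcut_3 below 0.066 m) or (horizontal distance between each of offcut_1, offcut_2, offcut_4 and pot below 0.092 m and height (world z) of each of offcut_1, offcut_2, offcut_4 below 0.066 m) or (horizontal distance between each of offcut_1, offcut_3, offcut_4 and pot below 0.092 m and height (world z) of each of offcut_1, offcut_3, offcut_4 below 0.066 m) or (horizontal distance between each of offcut_2, offcut_3, offcut_4 and pot below 0.092 m and height (world z) of each of offcut_2, offcut_3, offcut_4 below 0.066 m)) and contact force between the fingers and scoop below 0.1 N and height (world z) of scoop below 0.05 m and angle between scoop's own z axis and vertical below 0.5 rad and linear speed of scoop below 0.02 m/s); the arm keeps its last pose, push and grip.
It fails at once if the fingers handle a wax lump (contact force between the fingers and offcut_0 above 2 N or contact force between the fingers and offcut_1 above 2 N or contact force between the fingers and offcut_2 above 2 N or contact force between the fingers and offcut_3 above 2 N or contact force between the fingers and offcut_4 above 2 N).
It fails at once if the violet vaned cover is moved more than 30 mm (distance of turbine_cover_a from where it was at the start of the episode above 0.03 m).
It also fails if it takes over 70 s, if anything falls off the work surface, if the arm or the gripper's body presses on something with over 40 N, if the wrist force passes 120 N, or if a joint passes its speed limit or range.

## Working session

There is one attempt and no reset: what is moved stays moved. The work goes in short steps, Python scripts to look and compute and a tool call to move; the robot and the scene stay as the last step left them, time stands still between calls to the robot, and variables do not carry over. Pictures are saved under pics/ and viewed, at most 10 in all, crops included, and the job is handed in when it is done.

Besides the shell and the picture viewer there is one more tool, called after "Call:" by a JSON object that holds its "op" and its "data". move_arm: Moves the arm, as the interface text tells. Its arguments: {"type":"object","properties":{"deltas":{"type":"array"}},"required":["deltas"]}

```bash
ls; mkdir -p pics
python3 - <<'E'
from workcell import r, optics
import cv2
for n in ("scene","top"):
    c=optics.camera(n); cv2.imwrite(f"pics/{n}0.png",c["color"])
    print(n,c["fx"],c["fy"],c["cx"],c["cy"],c["eye"],c["rotation"])
s=r.sense(); print(s)
E
```

```text
pics
scene 348.59035700859636 348.59035700859636 254.84483465642387 185.59116956682553 [-0.27478991  0.53615482  0.83690927] [-0.3792909   0.79594232 -0.42232139  0.21037795]
top 432.3487796575187 432.3487796575187 248.31581542811813 190.08844390728518 [ 0.36527771 -0.09632867  1.42962705] [ 0.71275418 -0.69979938  0.02589759 -0.03989522]
{'time': 0.1, 'qpos': array([-1.42009487e+00,  8.79043994e-02,  1.37213809e+00,  2.93225123e-05,
        1.68359843e+00, -1.03083979e-01]), 'dq': array([-0.00036074, -0.00040755, -0.0039269 , -0.00104693, -0.00076165,
        0.00106164]), 'effort': array([ 1.57253737e-03, -3.53016615e+01, -3.14218998e+01, -2.34779154e-04,
        7.94816064e-03,  1.81260720e-05]), 'eef_pos': array([ 0.13803296, -0.5319266 ,  0.2302257 ]), 'tool_rot': array([ 9.91959189e-01,  1.26554013e-01, -9.81533083e-06, -1.02418759e-03]), 'wrist_force': array([ 0.7658915 , -0.41078849, -0.55377998]), 'wrist_torque': array([ 0.03609842, -0.02253118, -0.00050674]), 'gripper_force': 0.0, 'width': 0.08545434902898154}
```

View pics/scene0.png

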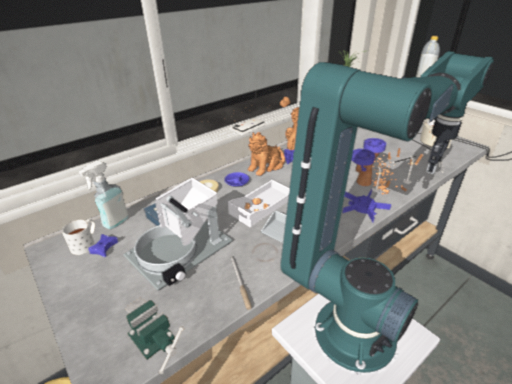

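View pics/top0.png

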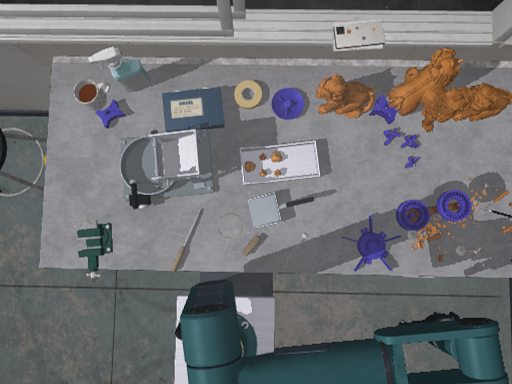

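```bash
cat > h.py <<'E'
import numpy as np, cv2
from scipy.spatial.transform import Rotation as R
from workcell import r, optics
def ray(c,uv):
    d=R.from_quat(c["rotation"]).apply([(uv[0]-c["cx"])/c["fx"],(uv[1]-c["cy"])/c["fy"],1])
    return np.array(c["eye"]),d
def plane(c,uv,z):
    e,d=ray(c,uv); return e+d*(z-e[2])/d[2]
def tri(c1,u1,c2,u2):
    e1,d1=ray(c1,u1); e2,d2=ray(c2,u2)
    t=np.linalg.lstsq(np.c_[d1,-d2],e2-e1,rcond=None)[0]
    a,b=e1+t[0]*d1,e2+t[1]*d2
    return (a+b)/2,np.linalg.norm(a-b)
def proj(c,p):
    q=R.from_quat(c["rotation"]).inv().apply(np.array(p)-c["eye"])
    return [c["fx"]*q[0]/q[2]+c["cx"],c["fy"]*q[1]/q[2]+c["cy"]]
def crop(img,x0,y0,w,h,k,name):
    cv2.imwrite(name,cv2.resize(img[y0:y0+h,x0:x0+w],None,fx=k,fy=k,interpolation=cv2.INTER_CUBIC))
E
python3 - <<'E'
from h import *
print(R.from_quat(optics.camera("top")["rotation"]).as_matrix())
a=cv2.imread("pics/top0.png");b=cv2.imread("pics/scene0.png")
crop(a,120,120,200,115,4,"pics/topc.png")
crop(b,120,170,200,120,4,"pics/scenec.png")
E
```

```text
[[ 0.0192203  -0.99550348  0.09275452]
 [-0.99963624 -0.01737841  0.02062474]
 [-0.01892007 -0.0931172  -0.99547537]]
```

View pics/topc.png

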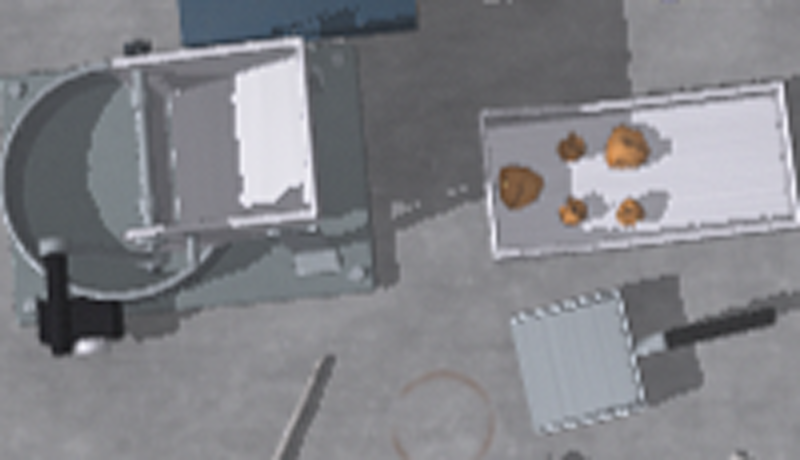

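View pics/scenec.png

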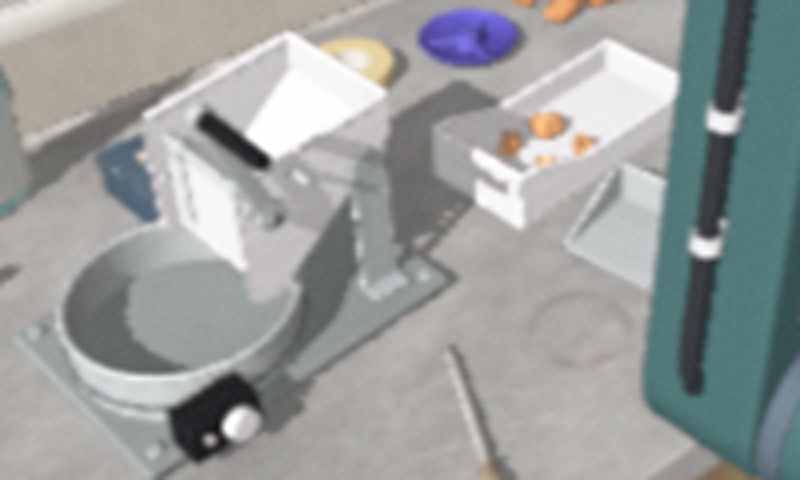

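Run:
```python
from h import *
np.set_printoptions(precision=4,suppress=True)
t=optics.camera("top"); s=optics.camera("scene")
T=lambda u,v:(u/4+120-.375,v/4+120-.375)
S=lambda u,v:(u/4+120-.375,v/4+170-.375)
P=lambda n,u,v,z:print(n,plane(t,T(u,v),z))
for n,u,v,z in [("tray+y+x",480,112,.056),("tray+y-x",497,258,.056),("tray-y+x",783,83,.034),("tray-y-x",800,222,.034),
 ("h0",665,340,.073),("h1",775,315,.073),("lip+x",512,320,.003),("lip-x",540,432,.003),("back+x",622,288,.041),("back-x",645,405,.041),
 ("chute back+x",302,40,.2),("chute back-x",315,218,.2),("gate-side +x",115,65,.188),("gate-side -x",130,235,.188),
 ("bar0",52,245,.273),("bar1",62,350,.273),("base-y+x",357,45,.0),("base-y-x",375,290,.0),("base +y-x",20,322,0),
 ("pot left",5,190,.06),("lump0",520,187,.02),("l1",572,147,.015),("l2",627,147,.02),("l3",572,211,.015),("l4",629,211,.015)]: P(n,u,v,z)
print("tri chute back+x",tri(t,T(302,40),s,S(290,33)))
print("chute back-x",tri(t,T(315,218),s,S(387,93)))
print("bar -x end",tri(t,T(62,350),s,S(265,163)))
print("bar +x end",tri(t,T(52,245),s,S(200,112)))
print("tray+y-x",tri(t,T(497,258),s,S(522,180)))
print("tray -y+x",tri(t,T(783,83),s,S(608,42)))
```

```text
tray+y+x [ 0.6302 -0.0372  0.056 ]
tray+y-x [ 0.5122 -0.0533  0.056 ]
tray-y+x [ 0.6623 -0.2834  0.034 ]
tray-y-x [ 0.5481 -0.2977  0.034 ]
h0 [ 0.4479 -0.1869  0.073 ]
h1 [ 0.4691 -0.2729  0.073 ]
lip+x [ 0.4665 -0.0651  0.003 ]
lip-x [ 0.3747 -0.0899  0.003 ]
back+x [ 0.4912 -0.154   0.041 ]
back-x [ 0.3975 -0.1737  0.041 ]
chute back+x [0.6533 0.0869 0.2   ]
chute back-x [0.5234 0.0735 0.2   ]
gate-side +x [0.6355 0.2255 0.188 ]
gate-side -x [0.5103 0.2094 0.188 ]
bar0 [0.4926 0.2412 0.273 ]
bar1 [0.4217 0.2313 0.273 ]
base-y+x [0.6966 0.0701 0.    ]
base-y-x [0.4897 0.0494 0.    ]
base +y-x [0.4577 0.3449 0.    ]
pot left [0.5599 0.3434 0.06  ]
lump0 [ 0.5751 -0.0699  0.02  ]
l1 [ 0.6099 -0.1122  0.015 ]
l2 [ 0.6098 -0.1574  0.02  ]
l3 [ 0.5566 -0.1131  0.015 ]
l4 [ 0.5573 -0.16    0.015 ]
tri chute back+x (array([0.6518, 0.0851, 0.2016]), np.float64(0.0038486696234246547))
chute back-x (array([0.5218, 0.0716, 0.2027]), np.float64(0.0038748681674824295))
bar -x end (array([0.4203, 0.2297, 0.2711]), np.float64(0.0050780743974147965))
bar +x end (array([0.4913, 0.2387, 0.2776]), np.float64(0.0027816801801295336))
tray+y-x (array([ 0.5114, -0.054 ,  0.0568]), np.float64(0.0018714167575012144))
tray -y+x (array([ 0.6609, -0.2846,  0.0349]), np.float64(0.0035300780856715266))
```

Call:
{"op": "move_arm", "data": {"deltas": [[1, [387, -220, 80], [0, 0, -90]], [1, [387, -220, 80], [0, 0, -90]], [1, [387, -220, 80], [0, 0, -90]], [1, [387, -220, 80], [0, 0, -90]], [1, [387, -220, 80], [0, 0, -90]], [1, [387, -220, 80], [0, 0, -90]], [1, [387, -220, 80], [0, 0, -90]], [1, [387, -220, 80], [0, 0, -90]], [1, [387, -220, 80], [0, 0, -90]], [1, [387, -220, 80], [0, 0, -90]], [1, [387, -220, 80], [0, 0, -90]], [1, [387, -220, 80], [0, 0, -90]], [1, [387, -220, 80], [0, 0, -90]], [1, [387, -220, 80], [0, 0, -90]], [1, [387, -220, 80], [0, 0, -90]], [1, [387, -220, 80], [0, 0, -90]]]}}

```text
time: 1.58
eef_pos: [0.4573, -0.2226, 0.1514]
tool_rot: [0.613, 0.79, -0.0, 0.0]
wrist_force: [0.5, -0.5, 1.2]
width: 0.0852
gripper_force: 0.0
```

Run:
```python
from h import *
s=r.sense(); print(s["time"],s["eef_pos"],R.from_quat(s["tool_rot"]).as_matrix().round(3),s["qpos"].round(3))
t=optics.camera("top");c=optics.camera("scene")
for n,p in (("pad",s["eef_pos"]),("h0",[.448,-.187,.073]),("h1",[.469,-.273,.073]),("grip",[.457,-.222,.062])): print(n,proj(t,p),proj(c,p))
a=cv2.resize(t["color"][165:265,220:350],(780,600),interpolation=2)
cv2.imwrite("pics/t2.png",cv2.resize(t["color"][170:270,225:325],(400,400),interpolation=2))
b=cv2.resize(c["color"][150:250,250:350],(400,400),interpolation=2)
cv2.imwrite("pics/ts2.png",np.hstack([cv2.imread("pics/t2.png"),b]))
```

```text
1.5833 [ 0.45729269 -0.22255337  0.15137609] [[-0.249  0.969  0.   ]
 [ 0.969  0.249 -0.   ]
 [-0.     0.    -1.   ]] [-0.564  0.025  1.595 -0.     1.521 -0.816]
pad [np.float64(299.7661610396827), np.float64(200.10562553405308)] [np.float64(295.6582374386347), np.float64(182.40173687563725)]
h0 [np.float64(285.8977747240889), np.float64(204.60876606799232)] [np.float64(289.3106260778311), np.float64(204.93488311738892)]
h1 [np.float64(313.4225639485959), np.float64(198.4199895224806)] [np.float64(302.03116949866495), np.float64(193.70003532959313)]
grip [np.float64(296.77695381620606), np.float64(202.1745337796697)] [np.float64(294.3959431525691), np.float64(202.5742783074894)]
```

View pics/ts2.png

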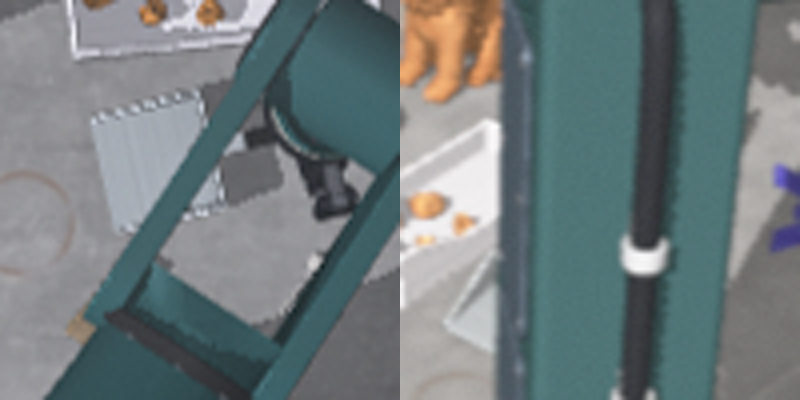

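Call:
{"op": "move_arm", "data": {"deltas": [[1, [0, 0, 40], [0, 0, 0]], [1, [0, 0, 75], [0, 0, 0]], [1, [0, 0, 95], [0, 0, 0]], [1, [0, 0, 108], [0, 0, 0]], [1, [0, 0, 108], [0, 0, 0]], [-1, [0, 0, 108], [0, 0, 0]], [-1, [0, 0, 108], [0, 0, 0]], [-1, [0, 0, 108], [0, 0, 0]], [-1, [0, 0, 108], [0, 0, 0]], [-1, [0, 0, 108], [0, 0, 0]], [-1, [0, 0, 108], [0, 0, 0]], [-1, [0, 0, 108], [0, 0, 0]], [-1, [0, 0, 108], [0, 0, 0]]]}}

```text
time: 2.77
eef_pos: [0.4579, -0.2226, 0.0442]
tool_rot: [0.612, 0.791, -0.0, 0.001]
wrist_force: [-0.5, -1.0, 2.7]
width: 0.0129
gripper_force: 60.8
```

Call:
{"op": "move_arm", "data": {"deltas": [[-1, [0, 0, -30], [0, 0, 0]], [-1, [0, 0, -65], [0, 0, 0]], [-1, [-10, 10, -100], [0, 0, 2]], [-1, [-40, 30, -106], [0, 0, 4]], [-1, [-70, 55, -106], [0, 0, 6]], [-1, [-105, 80, -106], [0, 0, 6.7]], [-1, [-135, 105, -106], [0, 0, 6.7]], [-1, [-154, 120, -106], [0, 0, 6.7]], [-1, [-154, 120, -106], [0, 0, 6.7]], [-1, [-154, 120, -106], [0, 0, 6.7]]]}}

```text
time: 3.6
eef_pos: [0.6121, -0.3414, 0.1463]
tool_rot: [0.657, 0.754, -0.0, -0.002]
wrist_force: [0.9, 1.3, -2.0]
width: 0.013
gripper_force: 60.1
```

Run:
```python
from h import *
s=r.sense(); print(s["time"],s["eef_pos"],R.from_quat(s["tool_rot"]).as_matrix().round(3),s["qpos"].round(3),s["wrist_force"],s["wrist_torque"])
t=optics.camera("top");c=optics.camera("scene")
a=cv2.resize(t["color"][120:220,220:320],(400,400),interpolation=2)
b=cv2.resize(c["color"][140:240,220:320],(400,400),interpolation=2)
cv2.imwrite("pics/ts3.png",np.hstack([a,b]))
```

```text
3.6 [ 0.61211619 -0.34139528  0.14630565] [[-0.136  0.991 -0.004]
 [ 0.991  0.136  0.002]
 [ 0.003 -0.003 -1.   ]] [-0.59   0.455  1.084 -0.     1.607 -0.726] [ 0.91306979  1.32498497 -1.96573862] [-0.09115304 -0.07233867  0.02617879]
```

View pics/ts3.png

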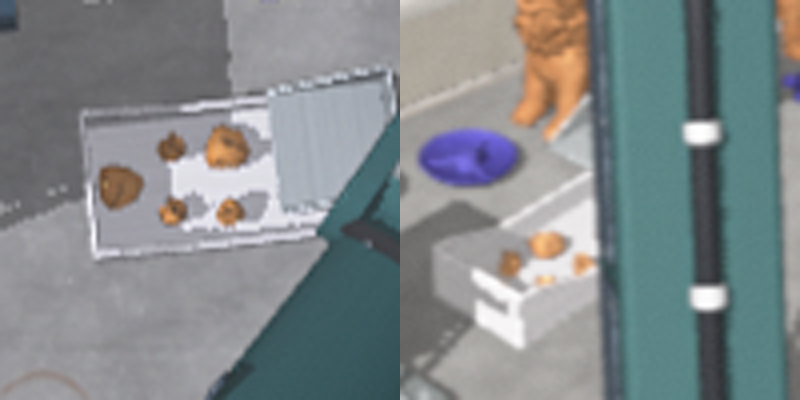

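Run:
```python
from h import *
t=optics.camera("top");c=optics.camera("scene")
C=np.array([.588,-.168]);y=np.radians(7.8);E=np.array([[np.cos(y),np.sin(y)],[-np.sin(y),np.cos(y)]])
T=lambda u,v:(u/4+220-.375,v/4+120-.375)
for n,uv,z in [("lip+x",(267,89),.106),("lip-x",(283,212),.106),("back+x",(388,68),.142),("lipcorner in scene?",(0,0),.1)]:
    p=plane(t,T(*uv),z); print(n,p,E@(p[:2]-C))
print(tri(t,T(267,89),c,(552/4-100+220-.375,153/4+140-.375)))
print(E@(np.array(r.sense()["eef_pos"][:2])-C))
```

```text
lip+x [ 0.64088021 -0.1841015   0.106     ] [ 0.05020573 -0.02312919]
lip-x [ 0.54490631 -0.19746846  0.106     ] [-0.04669431 -0.02334733]
back+x [ 0.65085753 -0.27267123  0.142     ] [ 0.04807045 -0.11223354]
lipcorner in scene? [0.70985773 0.02561842 0.1       ] [0.14700731 0.17528904]
(array([ 0.6397412 , -0.18818484,  0.09616442]), np.float64(0.00932690138624832))
[-1.04498186e-04 -1.73980128e-01]
```

Call:
{"op": "move_arm", "data": {"deltas": [[-1, [-4, -1, 20], [0, 0, 0]], [-1, [-4, -1, 45], [0, 0, 0]], [-1, [-4, -1, 65], [0, 0, 0]], [-1, [-4, -1, 80], [0, 0, 0]], [-1, [-4, -1, 88], [0, 0, 0]], [-1, [-4, -1, 93], [0, 0, 0]], [-1, [-4, -1, 97], [0, 0, 0]], [-1, [-4, -1, 97], [0, 0, 0]]]}}

```text
time: 4.47
eef_pos: [0.6118, -0.3445, 0.0537]
tool_rot: [0.657, 0.754, 0.001, -0.0]
wrist_force: [-1.2, 3.0, -0.6]
width: 0.0131
gripper_force: 60.3
```

Call:
{"op": "move_arm", "data": {"deltas": [[-1, [0, 0, 2], [0, 0, 0]], [-1, [0, 0, 4], [0, 0, 0]], [-1, [0, 0, 5], [0, 0, 0]], [-1, [0, 0, 5], [0, 0, 0]]]}}

```text
time: 4.8
eef_pos: [0.6124, -0.345, 0.0524]
tool_rot: [0.657, 0.754, 0.001, 0.001]
wrist_force: [-6.2, 4.7, 10.7]
width: 0.0129
gripper_force: 62.2
```

Run:
```python
from h import *
s=r.sense(); print(s["time"],s["eef_pos"],s["wrist_force"],s["wrist_torque"])
```

```text
4.8 [ 0.61235606 -0.34504284  0.05238511] [-6.23440677  4.70232754 10.73712987] [1.3718261  1.17408712 0.30512525]
```

Run:
```python
from h import *
t=optics.camera("top")
cv2.imwrite("pics/t4.png",cv2.resize(t["color"][125:195,230:330],(800,560),interpolation=2))
```

```text
(no output)
```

View pics/t4.png

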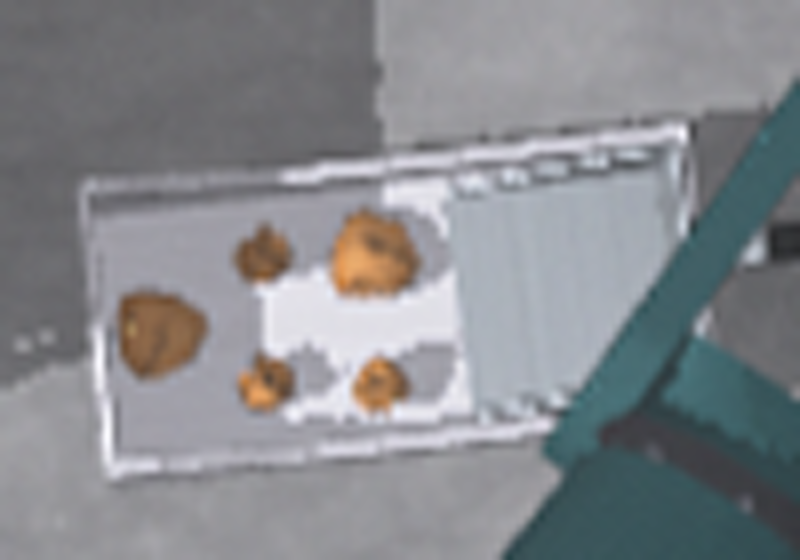

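Call:
{"op": "move_arm", "data": {"deltas": [[-1, [2, 0, -10], [0, 0, 0]], [-1, [6, -3, -10], [0, 0, 0]], [-1, [6, -3, -10], [0, 0, 0]]]}}

```text
time: 5.1
eef_pos: [0.6086, -0.3401, 0.0589]
tool_rot: [0.657, 0.754, 0.0, 0.002]
wrist_force: [-0.3, -0.7, -3.0]
width: 0.0129
gripper_force: 60.1
```

Run:
```python
from h import *
s=r.sense(); print(s["time"],s["eef_pos"],s["wrist_force"],s["wrist_torque"])
```

```text
5.1 [ 0.60864614 -0.34009544  0.0588662 ] [-0.30119696 -0.71373333 -3.01471893] [-0.15326856 -0.02633839 -0.02673637]
```

Call:
{"op": "move_arm", "data": {"deltas": [[-1, [0, 0, 3], [0, 0, 0]], [-1, [0, 0, 6], [0, 0, 0]], [-1, [0, 0, 6], [0, 0, 0]], [-1, [0, 0, 6], [0, 0, 0]]]}}

```text
time: 5.43
eef_pos: [0.6075, -0.3396, 0.0498]
tool_rot: [0.657, 0.754, -0.0, -0.001]
wrist_force: [-0.3, -0.2, -1.3]
width: 0.0131
gripper_force: 60.1
```

Run:
```python
from h import *
s=r.sense(); print(s["time"],s["eef_pos"],s["wrist_force"],s["wrist_torque"])
```

```text
5.4333 [ 0.6074801  -0.33958653  0.04978104] [-0.29187421 -0.17853516 -1.30804728] [-0.15282458  0.00300043 -0.03788152]
```

Call:
{"op": "move_arm", "data": {"deltas": [[-1, [0, 0, 2], [0, 0, 0]], [-1, [0, 0, 3], [0, 0, 0]], [-1, [0, 0, 3], [0, 0, 0]], [-1, [0, 0, 3], [0, 0, 0]]]}}

```text
time: 5.77
eef_pos: [0.6081, -0.3398, 0.0485]
tool_rot: [0.657, 0.754, 0.0, 0.0]
wrist_force: [0.3, 0.2, -0.7]
width: 0.0129
gripper_force: 60.3
```

Run:
```python
from h import *
s=r.sense(); print(s["time"],s["eef_pos"],s["wrist_force"],s["wrist_torque"])
```

```text
5.7667 [ 0.60814314 -0.33979691  0.04847107] [ 0.3025921   0.2406132  -0.67422216] [ 0.00132251  0.04059923 -0.00681051]
```

Call:
{"op": "move_arm", "data": {"deltas": [[-1, [4, 1, 1], [0, 0, 0]], [-1, [10, 1, 1.5], [0, 0, 0]], [-1, [16, 1, 1.5], [0, 0, 0]], [-1, [22, 1, 1.5], [0, 0, 0]], [-1, [28, 1, 1.5], [0, 0, 0]], [-1, [34, 1, 1.5], [0, 0, 0]], [-1, [40, 1, 1.5], [0, 0, 0]], [-1, [46, 1, 1.5], [0, 0, 0]], [-1, [52, 1, 1.5], [0, 0, 0]], [-1, [58, 1, 1.5], [0, 0, 0]], [-1, [64, 1, 1.5], [0, 0, 0]], [-1, [70, 1, 1.5], [0, 0, 0]], [-1, [76, 1, 1.5], [0, 0, 0]], [-1, [82, 1, 1.5], [0, 0, 0]], [-1, [88, 1, 1.5], [0, 0, 0]], [-1, [88, 1, 1.5], [0, 0, 0]]]}}

```text
time: 7.1
eef_pos: [0.5975, -0.251, 0.0481]
tool_rot: [0.657, 0.754, 0.001, 0.001]
wrist_force: [-0.1, -0.7, 4.1]
width: 0.0129
gripper_force: 61.2
```

Run:
```python
from h import *
s=r.sense(); print(s["time"],s["eef_pos"],s["wrist_force"],s["wrist_torque"])
t=optics.camera("top")
cv2.imwrite("pics/t5.png",cv2.resize(t["color"][125:195,230:330],(560,392),interpolation=2))
```

```text
7.1 [ 0.59751668 -0.25102958  0.0480832 ] [-0.08842373 -0.68059723  4.09328788] [ 0.20271253  0.02332553 -0.03130396]
```

View pics/t5.png

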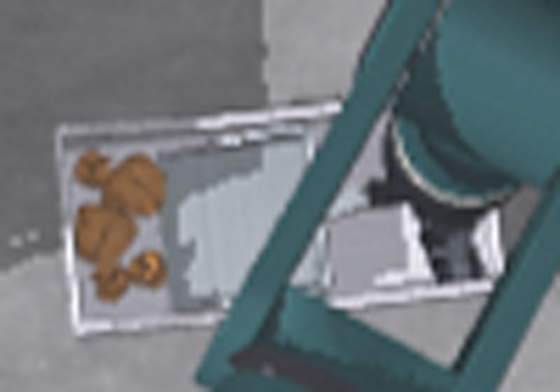

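Call:
{"op": "move_arm", "data": {"deltas": [[-1, [6, 0, 0], [0, 0, 0]], [-1, [11, 0, 0], [0, 0, 0]], [-1, [16, 0, 0], [0, 0, 0]], [-1, [21, 0, 0], [0, 0, 0]], [-1, [26, 0, 0], [0, 0, 0]], [-1, [31, 0, 0], [0, 0, 0]], [-1, [36, 0, 0], [0, 0, 0]], [-1, [40, 0, 0], [0, 0, 0]], [-1, [44, 0, 0], [0, 0, 0]], [-1, [48, 0, 0], [0, 0, 0]], [-1, [50, 0, 0], [0, 0, 0]], [-1, [50, 0, 0], [0, 0, 0]]]}}

```text
time: 8.15
eef_pos: [0.5908, -0.2029, 0.0483]
tool_rot: [0.657, 0.754, 0.0, 0.001]
wrist_force: [0.2, -3.0, 6.8]
width: 0.0128
gripper_force: 61.4
```

Run:
```python
from h import *
s=r.sense(); print(s["time"],s["eef_pos"],s["wrist_force"],s["wrist_torque"],s["qpos"])
t=optics.camera("top")
cv2.imwrite("pics/t6.png",cv2.resize(t["color"][125:195,230:330],(560,392),interpolation=2))
```

```text
8.15 [ 0.59080216 -0.20294483  0.04825243] [ 0.17952133 -3.03485973  6.75490321] [-0.34024693 -0.01935853 -0.05304184] [-4.21425131e-01  3.47733550e-01  1.43092403e+00 -3.59703407e-04
  1.36027868e+00 -5.58462997e-01]
```

View pics/t6.png

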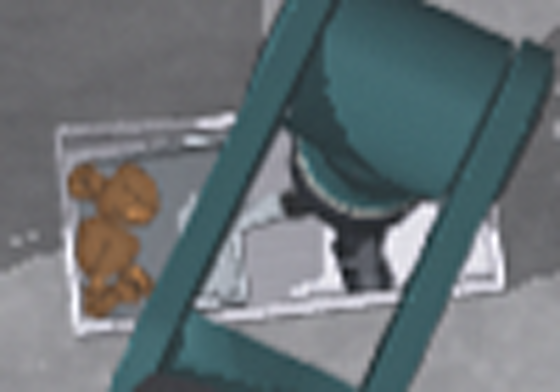

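Call:
{"op": "move_arm", "data": {"deltas": [[-1, [0, 0, 0], [0, 3, 0]], [-1, [-1, 0, 0], [0, 6, 0]], [-1, [-3, 0, 0], [0, 9, 0]], [-1, [-4, 0, 0], [0, 12, 0]], [-1, [-6, 0, 0], [0, 15, 0]], [-1, [-7, 0, -3], [0, 18, 0]], [-1, [-8, 0, -6], [0, 20, 0]], [-1, [-9, 0, -12], [0, 22, 0]], [-1, [-10, 0, -20], [0, 22, 0]], [-1, [-10, 0, -30], [0, 22, 0]], [-1, [-10, 0, -40], [0, 22, 0]], [-1, [-10, 0, -50], [0, 22, 0]], [-1, [-10, 0, -60], [0, 22, 0]], [-1, [-10, 0, -70], [0, 22, 0]], [-1, [-10, 0, -80], [0, 22, 0]], [-1, [-10, 0, -80], [0, 22, 0]]]}}

```text
time: 9.53
eef_pos: [0.5928, -0.2132, 0.1306]
tool_rot: [0.645, 0.741, 0.126, -0.141]
wrist_force: [0.5, -0.2, -2.0]
width: 0.013
gripper_force: 60.0
```

```bash
cat >> h.py <<'E'
def lumps(c,box):
    x0,y0,x1,y1=box
    h=cv2.cvtColor(c["color"],cv2.COLOR_BGR2HSV)[y0:y1,x0:x1]
    m=cv2.inRange(h,(5,110,60),(22,255,255))
    n,_,st,ce=cv2.connectedComponentsWithStats(m)
    return [(int(st[i][4]),(ce[i]+[x0,y0]).round(1).tolist()) for i in range(1,n) if st[i][4]>4]
def scp(s):
    M=R.from_quat(s["tool_rot"]).as_matrix()
    return lambda x,z: s["eef_pos"]+M@np.array([.105+x,0,.043-z])
E
python3 - <<'E'
from h import *
s=r.sense(); print(s["time"],s["eef_pos"],s["wrist_force"],s["wrist_torque"],s["width"],s["qpos"])
f=scp(s); print("in",f(0,.015),"lip",f(.046,0),"back",f(-.045,.04))
t=optics.camera("top");c=optics.camera("scene")
print(lumps(t,(100,100,330,240)),lumps(c,(120,140,300,300)))
for p in (f(0,.015),f(.046,0),f(-.045,0)): print(proj(t,p),proj(c,p))
E
```

```text
9.5333 [ 0.592828   -0.21322742  0.13055628] [ 0.48910334 -0.21042942 -2.01803144] [-0.6369995  -0.08974239 -0.03886189] 0.013021122807291528 [-0.58272588  0.45261205  1.16557476  0.2917942   1.76951082 -0.69848644]
in [ 0.57800654 -0.10636099  0.14355207] lip [ 0.57138598 -0.0585362   0.14670763] back [ 0.58496428 -0.15695083  0.15005264]
[(108, [324.3, 107.6]), (38, [249.2, 148.9]), (264, [256.2, 160.9])] [(392, [256.9, 154.5]), (117, [245.6, 182.1])]
[np.float64(261.105524837825), np.float64(159.53876236863132)] [np.float64(249.43628621907655), np.float64(181.47218021413966)]
[np.float64(245.1342859518759), np.float64(161.29553614795492)] [np.float64(239.96147198089608), np.float64(186.19737623274355)]
[np.float64(272.6851209527131), np.float64(159.7146529064636)] [np.float64(256.3161118873392), np.float64(184.40282612201335)]
```

```bash
cat >> h.py <<'E'
ML=np.array([.5884,.080])+np.array([-.1115,.9938])*.174   # melter origin, chute-based
def mel(x,y): a=np.radians(6.4); return ML+x*np.array([np.cos(a),np.sin(a)])+y*np.array([-np.sin(a),np.cos(a)])
def rot(head,nose):  # nose up +, deg
    h=np.radians(head); X=np.array([np.cos(h),np.sin(h),0]); Z=np.array([0,0,-1.])
    return R.from_matrix(np.c_[X,np.cross(Z,X),Z])*R.from_euler("y",nose,degrees=True)
def delta(s,p,q):  # tool shift mm, turn deg
    a=R.from_quat(s["tool_rot"])
    return (a.inv().apply(np.array(p)-s["eef_pos"])*1000).round(0).tolist(),np.degrees((a.inv()*q).as_rotvec()).round(1).tolist()
def liptgt(lx,ly,lz,head,nose):
    q=rot(head,nose); return np.r_[mel(lx,ly),lz]-q.apply([.151,0,.043]),q
E
python3 - <<'E'
from h import *
s=r.sense()
for a in [(0,-230,.275,97.9,22),(0,-.110,.275,96.4,22)]:
    if a[1]<-1: a=(0,-.300,*a[2:])
    p,q=liptgt(*a); print(a,p.round(3),delta(s,p,q))
t=optics.camera("top"); print(lumps(t,(225,125,300,200)))
E
```

```text
(0, -0.3, 0.275, 97.9, 22) [ 0.624 -0.2    0.258] ([57.0, 34.0, -118.0], [0.1, 0.1, -0.0])
(0, -0.11, 0.275, 96.4, 22) [ 0.599 -0.012  0.258] ([233.0, 34.0, -47.0], [-0.5, 0.1, 1.4])
[(39, [249.1, 149.4]), (263, [256.2, 161.4])]
```

Call:
{"op": "move_arm", "data": {"deltas": [[-1, [5, 0, -12], [0, 0, 0]], [-1, [13, 3, -32], [0, 0, 0]], [-1, [22, 8, -55], [0, 0, 0]], [-1, [31, 14, -78], [0, 0, 0]], [-1, [40, 20, -98], [0, 0, 0]], [-1, [47, 25, -112], [0, 0, 0]], [-1, [55, 30, -116], [0, 0, 0]], [-1, [66, 33, -113], [0, 0, 0]], [-1, [84, 34, -106], [0, 0, 0.3]], [-1, [106, 34, -97], [-0.1, 0, 0.5]], [-1, [130, 34, -88], [-0.2, 0, 0.7]], [-1, [153, 34, -79], [-0.3, 0, 0.9]], [-1, [175, 34, -70], [-0.4, 0, 1.1]], [-1, [195, 34, -62], [-0.5, 0, 1.3]], [-1, [211, 34, -56], [-0.5, 0, 1.4]], [-1, [223, 34, -51], [-0.5, 0, 1.4]], [-1, [230, 34, -48], [-0.5, 0, 1.4]], [-1, [233, 34, -47], [-0.5, 0, 1.4]], [-1, [233, 34, -47], [-0.5, 0, 1.4]]]}}

```text
time: 11.27
eef_pos: [0.598, -0.0113, 0.2574]
tool_rot: [0.655, 0.732, 0.127, -0.143]
wrist_force: [-0.4, 0.7, -2.6]
width: 0.0132
gripper_force: 60.0
```

Run:
```python
from h import *
s=r.sense(); print(s["time"],s["eef_pos"],s["wrist_torque"],s["width"],s["qpos"].round(2))
f=scp(s)
t=optics.camera("top");c=optics.camera("scene")
print(lumps(t,(100,100,320,240)),lumps(c,(120,140,300,300)))
for p in (f(0,.015),f(.046,0),f(-.045,0)): print(np.array(p).round(3),proj(t,p),proj(c,p))
cv2.imwrite("pics/x7.png",t["color"]);cv2.imwrite("pics/x7s.png",c["color"])
for i in range(12):
    n=22-6*i; k=min(1,i/6); a=(0,-.110-.015*k,.275-.07*k,96.4,n)
    p,q=liptgt(*a); print(n,delta(s,p,q))
```

```text
11.2667 [ 0.59804678 -0.01133352  0.25740864] [-0.64094558 -0.09902161 -0.04230954] 0.01317549188912336 [-0.3   0.26  1.17  0.36  1.86 -0.34]
[(10, [318.7, 108.7]), (374, [192.0, 146.3])] [(194, [253.3, 154.7]), (99, [195.9, 167.1]), (13, [258.0, 172.3])]
[0.586 0.096 0.271] [np.float64(187.41796617590927), np.float64(147.79695713377689)] [np.float64(196.53559159374606), np.float64(169.04728308412552)]
[0.581 0.144 0.274] [np.float64(169.57085974607634), np.float64(149.23912418147074)] [np.float64(183.81141303956713), np.float64(173.9703552076861)]
[0.59 0.06 0.24] [np.float64(202.01668222823002), np.float64(148.69047627494297)] [np.float64(206.4230276760331), np.float64(172.99603161944233)]
22 ([0.0, 1.0, -1.0], [-0.1, 0.0, -0.1])
16 ([-1.0, 1.0, -7.0], [-0.1, -6.0, -0.0])
10 ([-1.0, 1.0, -12.0], [-0.1, -12.0, -0.0])
4 ([1.0, 1.0, -16.0], [-0.1, -18.0, -0.0])
-2 ([4.0, 1.0, -19.0], [-0.1, -24.0, -0.0])
-8 ([8.0, 1.0, -21.0], [-0.1, -30.0, -0.0])
-14 ([14.0, 1.0, -22.0], [-0.1, -36.0, -0.0])
-20 ([28.0, 1.0, -32.0], [-0.1, -42.0, -0.0])
-26 ([42.0, 0.0, -40.0], [-0.1, -48.0, -0.0])
-32 ([57.0, 0.0, -46.0], [-0.1, -54.0, -0.0])
-38 ([73.0, 0.0, -51.0], [-0.1, -60.0, -0.0])
-44 ([89.0, 0.0, -54.0], [-0.1, -66.0, -0.0])
```

Call:
{"op": "move_arm", "data": {"deltas": [[-1, [-1, 0, -7], [0, -6, 0]], [-1, [-1, 0, -12], [0, -12, 0]], [-1, [1, 0, -16], [0, -18, 0]], [-1, [4, 0, -19], [0, -24, 0]], [-1, [8, 0, -21], [0, -30, 0]], [-1, [14, 0, -22], [0, -36, 0]], [-1, [21, 0, -27], [0, -39, 0]], [-1, [28, 0, -32], [0, -42, 0]], [-1, [35, 0, -36], [0, -45, 0]], [-1, [42, 0, -40], [0, -48, 0]], [-1, [50, 0, -43], [0, -51, 0]], [-1, [57, 0, -46], [0, -54, 0]], [-1, [65, 0, -49], [0, -57, 0]], [-1, [73, 0, -51], [0, -60, 0]], [-1, [81, 0, -53], [0, -63, 0]], [-1, [89, 0, -54], [0, -66, 0]], [-1, [89, 0, -54], [0, -66, 0]], [-1, [89, 0, -54], [0, -66, 0]], [-1, [89, 0, -54], [0, -66, 0]]]}}

```text
time: 12.95
eef_pos: [0.5916, 0.0496, 0.341]
tool_rot: [0.619, 0.691, -0.25, 0.278]
wrist_force: [-0.0, -1.2, -1.3]
width: 0.0129
gripper_force: 60.2
```

Run:
```python
from h import *
s=r.sense(); print(s["time"],s["eef_pos"],s["wrist_force"],s["wrist_torque"],s["width"],s["qpos"].round(2))
f=scp(s)
t=optics.camera("top");c=optics.camera("scene")
print(lumps(t,(100,100,315,240)),lumps(c,(120,140,245,300)))
for p in (f(0,.015),f(.046,0),f(-.045,0)): print(np.array(p).round(3),proj(t,p),proj(c,p))
g=np.r_[mel(0,-.06),.1]; print("gate floor",proj(t,g),proj(c,g))
cv2.imwrite("pics/x8.png",t["color"]);cv2.imwrite("pics/x8s.png",c["color"])
# plan: back off to nose 0 high at y -0.30
for a in [(0,-.16,.26,96.4,-30),(0,-.20,.29,96.4,0)]:
    p,q=liptgt(*a); print(a,p.round(3),delta(s,p,q))
```

```text
12.95 [0.59158654 0.04963764 0.34098321] [-0.0452793  -1.1991482  -1.32940426] [ 0.50593434  0.05414723 -0.02792452] 0.012874604403334135 [ 0.36  0.26  1.13 -0.78  1.87  0.05]
[(7, [173.3, 152.0]), (135, [165.9, 166.5])] []
[0.585 0.106 0.248] [np.float64(185.24359382224654), np.float64(149.56917080388558)] [np.float64(194.79170139683967), np.float64(176.2712343540736)]
[0.583 0.128 0.205] [np.float64(179.82288137176903), np.float64(153.0849497281202)] [np.float64(190.54699404607325), np.float64(190.2332186622387)]
[0.59  0.063 0.268] [np.float64(199.61399123512808), np.float64(146.7140066852156)] [np.float64(204.82415260613786), np.float64(165.81100009490197)]
gate floor [np.float64(164.89134227530187), np.float64(161.02633840936542)] [np.float64(177.96247012346436), np.float64(224.88791187600367)]
(0, -0.16, 0.26, 96.4, -30) [ 0.599 -0.015  0.373] ([-69.0, 0.0, 22.0], [-0.1, 13.9, -0.1])
(0, -0.2, 0.29, 96.4, 0) [ 0.608 -0.096  0.333] ([-100.0, 1.0, 107.0], [-0.1, 43.9, -0.1])
```

Call:
{"op": "move_arm", "data": {"deltas": [[-1, [-25, 0, 3], [0, 2, 0]], [-1, [-50, 0, 10], [0, 7, 0]], [-1, [-69, 0, 22], [0, 14, 0]], [-1, [-78, 0, 45], [0, 21, 0]], [-1, [-86, 0, 65], [0, 28, 0]], [-1, [-94, 0, 85], [0, 35, 0]], [-1, [-100, 0, 107], [0, 42, 0]], [-1, [-100, 0, 107], [0, 44, 0]], [-1, [-100, 0, 107], [0, 44, 0]]]}}

```text
time: 13.8
eef_pos: [0.6069, -0.1008, 0.3324]
tool_rot: [0.67, 0.742, -0.001, -0.001]
wrist_force: [0.1, -0.0, -2.3]
width: 0.0129
gripper_force: 60.1
```

Run:
```python
from h import *
s=r.sense(); print(s["time"],s["eef_pos"],s["wrist_force"],s["width"],s["qpos"].round(2))
t=optics.camera("top");c=optics.camera("scene")
L=lumps(t,(100,100,315,240));print(L,lumps(c,(120,140,245,300)))
for a,u in L:
  p=plane(t,u,.11); d=p[:2]-ML; an=np.radians(6.4); print(p.round(3), "mel", (R.from_euler('z',-6.4,degrees=True).apply([*d,0])).round(3))
cv2.imwrite("pics/x9.png",t["color"][120:220,110:250])
for p in [[.53,-.18,.25],[.457,-.222,.15],[.457,-.222,.0445]]: print(p,delta(s,p,rot(104.5,0)))
```

```text
13.8 [ 0.60690705 -0.10075799  0.33241715] [ 0.099517   -0.0201549  -2.33694932] 0.012938736404232588 [-0.26  0.24  0.99 -0.    1.91 -0.36]
[(97, [168.3, 150.5]), (129, [166.1, 166.3])] []
[0.607 0.182 0.11 ] mel [ 0.03  -0.075  0.   ]
[0.558 0.187 0.11 ] mel [-0.019 -0.064  0.   ]
[0.53, -0.18, 0.25] ([-71.0, -84.0, 83.0], [-0.2, -0.0, -8.7])
[0.457, -0.222, 0.15] ([-105.0, -161.0, 183.0], [-0.2, -0.0, -8.7])
[0.457, -0.222, 0.0445] ([-105.0, -161.0, 288.0], [-0.2, -0.0, -8.7])
```

Call:
{"op": "move_arm", "data": {"deltas": [[-1, [-25, -28, 28], [0, 0, -3]], [-1, [-48, -56, 55], [0, 0, -6]], [-1, [-71, -84, 83], [0, 0, -8.7]], [-1, [-82, -108, 115], [0, 0, -8.7]], [-1, [-94, -135, 150], [0, 0, -8.7]], [-1, [-105, -161, 183], [0, 0, -8.7]], [-1, [-105, -161, 215], [0, 0, -8.7]], [-1, [-105, -161, 245], [0, 0, -8.7]], [-1, [-105, -161, 265], [0, 0, -8.7]], [-1, [-105, -161, 277], [0, 0, -8.7]], [-1, [-105, -161, 283], [0, 0, -8.7]], [-1, [-105, -161, 287], [0, 0, -8.7]], [-1, [-105, -161, 288], [0, 0, -8.7]], [-1, [-105, -161, 289], [0, 0, -8.7]]]}}

```text
time: 15.07
eef_pos: [0.4605, -0.2177, 0.0467]
tool_rot: [0.608, 0.794, -0.0, 0.002]
wrist_force: [0.2, 0.1, -2.1]
width: 0.0128
gripper_force: 60.1
```

Run:
```python
from h import *
s=r.sense(); print(s["time"],s["eef_pos"],s["wrist_force"],s["wrist_torque"],s["width"])
```

```text
15.0667 [ 0.46049254 -0.21766677  0.04665008] [ 0.23530738  0.05021737 -2.13968988] [-0.14289791 -0.04638502 -0.01474175] 0.012772581322666014
```

Still about 3 mm up; lower, release, rise.

Call:
{"op": "move_arm", "data": {"deltas": [[-1, [0, 0, 2], [0, 0, 0]], [-1, [0, 0, 3], [0, 0, 0]], [-1, [0, 0, 3], [0, 0, 0]], [1, [0, 0, 3], [0, 0, 0]], [1, [0, 0, 3], [0, 0, 0]], [1, [0, 0, 3], [0, 0, 0]], [1, [0, 0, 3], [0, 0, 0]], [1, [0, 0, 3], [0, 0, 0]], [1, [0, 0, 3], [0, 0, 0]], [1, [0, 0, -20], [0, 0, 0]], [1, [0, 0, -55], [0, 0, 0]], [1, [0, 0, -95], [0, 0, 0]], [1, [0, 0, -135], [0, 0, 0]], [1, [0, 0, -175], [0, 0, 0]], [1, [0, 0, -215], [0, 0, 0]], [1, [0, 0, -255], [0, 0, 0]], [1, [0, 0, -295], [0, 0, 0]], [1, [0, 0, -320], [0, 0, 0]], [1, [0, 0, -320], [0, 0, 0]]]}}

```text
time: 16.65
eef_pos: [0.4604, -0.218, 0.3725]
tool_rot: [0.608, 0.794, 0.0, 0.006]
wrist_force: [0.6, -0.1, -0.1]
width: 0.0856
gripper_force: 0.0
```

```bash
cat >> h.py <<'E'
aa=np.radians(6.4); EX=np.array([np.cos(aa),np.sin(aa),0]); EY=np.array([-np.sin(aa),np.cos(aa),0]); EZ=np.array([0,0,1.])
PV=np.array([.454,.235,.273])-.12*(np.sin(np.radians(20))*EY+np.cos(np.radians(20))*EZ)
def gate(phi,back=0.,rad=.12):
    f=np.radians(phi); u=np.sin(f)*EY+np.cos(f)*EZ; z=-u; x=-EX
    return PV+rad*u-(back-.019)*z*1 - 0*z if False else PV+rad*u+(.019-back)*z, R.from_matrix(np.c_[x,np.cross(z,x),z])
E
sed -i 's/return PV+rad.*else /return /' h.py
python3 - <<'E'
from h import *
s=r.sense(); print(s["qpos"].round(2),PV)
p,q=gate(20,.10); print(p,q.as_quat(),delta(s,p,q))
t=optics.camera("top");c=optics.camera("scene")
for cam,box in((t,(100,150,175,215)),(c,(150,180,210,240))):
    x0,y0,x1,y1=box; m=(cam["color"][y0:y1,x0:x1].max(2)<60).astype(np.uint8)
    n,_,st,ce=cv2.connectedComponentsWithStats(m)
    print([(st[i].tolist(),(ce[i]+[x0,y0]).round(1).tolist()) for i in range(1,n) if st[i][4]>15])
print(proj(t,[.454,.235,.274]),proj(c,[.454,.235,.274]))
h=[.457,-.222,.073]; print("scoop handle mid",proj(t,h))
E
```

```text
[-0.55  0.    1.18 -0.    1.95 -0.82] [0.45857495 0.19421336 0.16023689]
[0.45091191 0.26253098 0.3491151 ] [-0.05497345  0.98327221 -0.17337742  0.0096933 ] ([467.0, 115.0, 20.0], [16.5, -13.4, -80.6])
[([30, 33, 21, 25, 278], [138.2, 197.4])]
[([21, 19, 16, 13, 59], [178.0, 204.9])]
[np.float64(134.19185172877383), np.float64(195.10668983240987)] [np.float64(176.92555900935344), np.float64(204.29285422520164)]
scoop handle mid [np.float64(297.1018419961517), np.float64(201.9456162957778)]
```

Call:
{"op": "move_arm", "data": {"deltas": [[1, [30, 7, 0], [1, -1, -6]], [1, [70, 17, 0], [2.2, -1.8, -12]], [1, [110, 27, 0], [3.5, -2.8, -18]], [1, [150, 37, 0], [5, -4, -25]], [1, [190, 47, 0], [6.3, -5.2, -31]], [1, [230, 57, 0], [7.6, -6.2, -37]], [1, [270, 66, 0], [9, -7.2, -44]], [1, [310, 76, 0], [10.2, -8.3, -50]], [1, [350, 86, 0], [11.5, -9.3, -56]], [1, [390, 96, 0], [12.7, -10.3, -62]], [1, [425, 105, 5], [14, -11.4, -68]], [1, [450, 111, 10], [15.2, -12.4, -74.5]], [1, [467, 115, 15], [16.5, -13.4, -80.6]], [1, [467, 115, 20], [16.5, -13.4, -80.6]], [1, [467, 115, 20], [16.5, -13.4, -80.6]], [1, [467, 115, 20], [16.5, -13.4, -80.6]]]}}

```text
time: 18.08
eef_pos: [0.4486, 0.2629, 0.3429]
tool_rot: [-0.055, 0.984, -0.171, 0.003]
wrist_force: [0.9, 0.3, 0.1]
width: 0.0855
gripper_force: 0.0
```

Run:
```python
from h import *
s=r.sense(); print(s["time"],s["eef_pos"],s["tool_rot"],s["qpos"].round(2))
print(delta(s,*gate(20,0)))
t=optics.camera("top");c=optics.camera("scene")
cv2.imwrite("pics/last.png",np.hstack([cv2.resize(t["color"][130:230,90:190],(400,400),interpolation=2),cv2.resize(c["color"][150:250,130:230],(400,400),interpolation=2)]))
h=[.457,-.222,.043]
```

```text
18.0833 [0.44859718 0.26287679 0.34285247] [-0.0554928   0.98375364 -0.1707104   0.00270057] [ 0.6   0.15  1.12 -0.33  2.03 -1.2 ]
([-4.0, -3.0, 94.0], [0.4, -0.8, 0.2])
```

Call:
{"op": "move_arm", "data": {"deltas": [[1, [-4, -3, 30], [0, -0.8, 0]], [1, [-4, -3, 55], [0, -0.8, 0]], [1, [-4, -3, 75], [0, -0.8, 0]], [1, [-4, -3, 87], [0, -0.8, 0]], [1, [-4, -3, 93], [0, -0.8, 0]], [1, [-4, -3, 94], [0, -0.8, 0]], [-1, [-4, -3, 94], [0, -0.8, 0]], [-1, [-4, -3, 94], [0, -0.8, 0]], [-1, [-4, -3, 94], [0, -0.8, 0]], [-1, [-4, -3, 94], [0, -0.8, 0]], [-1, [-4, -3, 94], [0, -0.8, 0]], [-1, [-4, -3, 94], [0, -0.8, 0]], [-1, [-4, -3, 94], [0, -0.8, 0]], [-1, [-4, -3, 94], [0, -0.8, 0]]]}}

```text
time: 19.35
eef_pos: [0.456, 0.2296, 0.2579]
tool_rot: [-0.057, 0.984, -0.17, 0.012]
wrist_force: [-0.1, -1.3, 3.5]
width: 0.013
gripper_force: 58.6
```

Run:
```python
from h import *
s=r.sense(); print(s["time"],s["eef_pos"],s["wrist_force"],s["wrist_torque"],s["width"],s["qpos"].round(2))
p0,q0=gate(20,0)
print("y,z err",(s["eef_pos"]-p0))
# arc relative: shift the nominal arc to the actual starting point
for phi in range(20,-51,-5):
    p,q=gate(phi,0); R0=R.from_quat(s["tool_rot"])
    print(phi,(q0.inv().apply(p-p0)*1000).round(0).tolist(),np.degrees((q0.inv()*q).as_rotvec()).round(1).tolist())
```

```text
19.35 [0.45601422 0.22956775 0.2579351 ] [-0.11259719 -1.25612884  3.54053954] [-0.38626264 -0.03838303  0.00443835] 0.012952555618311271 [ 0.55  0.1   1.34 -0.32  1.83 -1.2 ]
y,z err [0.00128986 0.00102563 0.00278926]
20 [0.0, 0.0, 0.0] [0.0, 0.0, 0.0]
15 [0.0, -9.0, 0.0] [-5.0, 0.0, -0.0]
10 [-0.0, -18.0, 2.0] [-10.0, -0.0, -0.0]
5 [0.0, -26.0, 3.0] [-15.0, -0.0, -0.0]
0 [0.0, -35.0, 6.0] [-20.0, 0.0, 0.0]
-5 [-0.0, -43.0, 9.0] [-25.0, 0.0, -0.0]
-10 [0.0, -50.0, 14.0] [-30.0, 0.0, -0.0]
-15 [-0.0, -58.0, 18.0] [-35.0, 0.0, -0.0]
-20 [0.0, -65.0, 24.0] [-40.0, 0.0, 0.0]
-25 [0.0, -71.0, 30.0] [-45.0, 0.0, -0.0]
-30 [-0.0, -77.0, 36.0] [-50.0, 0.0, -0.0]
-35 [-0.0, -83.0, 43.0] [-55.0, 0.0, -0.0]
-40 [0.0, -87.0, 50.0] [-60.0, 0.0, -0.0]
-45 [0.0, -92.0, 58.0] [-65.0, 0.0, 0.0]
-50 [0.0, -95.0, 66.0] [-70.0, 0.0, -0.0]
```

Call:
{"op": "move_arm", "data": {"deltas": [[-1, [0, -9, 0], [-5, 0, 0]], [-1, [0, -18, 2], [-10, 0, 0]], [-1, [0, -26, 3], [-15, 0, 0]], [-1, [0, -35, 6], [-20, 0, 0]], [-1, [0, -43, 9], [-25, 0, 0]], [-1, [0, -50, 14], [-30, 0, 0]], [-1, [0, -58, 18], [-35, 0, 0]], [-1, [0, -65, 24], [-40, 0, 0]], [-1, [0, -71, 30], [-45, 0, 0]], [-1, [0, -77, 36], [-50, 0, 0]], [-1, [0, -83, 43], [-55, 0, 0]], [-1, [0, -87, 50], [-60, 0, 0]], [-1, [0, -87, 50], [-60, 0, 0]], [-1, [0, -87, 50], [-60, 0, 0]]]}}

```text
time: 20.52
eef_pos: [0.4674, 0.1301, 0.2422]
tool_rot: [-0.055, 0.936, 0.346, -0.018]
wrist_force: [-5.8, -6.8, 14.9]
width: 0.0128
gripper_force: 60.8
```

```bash
cat > g.py <<'E'
from h import *
s=r.sense(); M=R.from_quat(s["tool_rot"]).as_matrix()
print(s["time"],s["eef_pos"],s["wrist_force"],s["width"],s["gripper_force"],s["qpos"].round(2))
b=s["eef_pos"]-.019*M[:,2]-PV; print("bar angle",np.degrees(np.arctan2(b@EY,b[2])),"rad",np.hypot(b@EY,b[2]),"tool tilt",np.degrees(np.arctan2(-M[:,2]@EY,-M[2,2])))
t=optics.camera("top");c=optics.camera("scene"); print(lumps(t,(100,120,320,240)),lumps(c,(120,150,245,300)))
E
python3 g.py
```

```text
20.5167 [0.46742874 0.13012072 0.24222544] [-5.79694093 -6.84124856 14.92144672] 0.012797480838469518 60.809587240219116 [-0.28 -0.01  1.6   0.67  1.8  -1.89]
bar angle -38.62655636488718 rad 0.12341691451889153 tool tilt -40.58867162406541
[(18, [160.9, 153.4]), (21, [159.9, 163.7]), (7, [152.4, 182.0])] [(181, [171.4, 247.4])]
```

Call:
{"op": "move_arm", "data": {"deltas": [[-1, [0, -3, 0], [-1.5, 0, 0]], [-1, [0, -6, 0], [-3, 0, 0]], [-1, [0, -9, 1], [-4, 0, 0]], [-1, [0, -11, 1], [-5, 0, 0]], [-1, [0, -11, 1], [-5, 0, 0]], [-1, [0, -11, 1], [-5, 0, 0]]]}}

```text
time: 21.12
eef_pos: [0.4682, 0.1236, 0.2365]
tool_rot: [-0.056, 0.92, 0.387, -0.02]
wrist_force: [-7.2, -10.2, 20.9]
width: 0.0128
gripper_force: 61.4
```

```bash
python3 g.py
```

```text
21.1167 [0.46818896 0.12355531 0.23653631] [ -7.20551607 -10.15129007  20.87341694] 0.012789409197558088 61.41631364822388 [-0.33  0.03  1.62  0.73  1.82 -1.95]
bar angle -43.44450708287603 rad 0.12340553699734003 tool tilt -45.58136607314073
[(18, [160.9, 153.4]), (21, [159.9, 163.7]), (5, [152.8, 182.0])] [(187, [171.5, 246.9])]
```

Call:
{"op": "move_arm", "data": {"deltas": [[-1, [0, -3, -1], [-2, 0, 0]], [-1, [0, -6, -2], [-3, 0, 0]], [-1, [0, -9, -2], [-4, 0, 0]], [-1, [0, -9, -2], [-4, 0, 0]], [-1, [0, -9, -2], [-4, 0, 0]]]}}

```text
time: 21.63
eef_pos: [0.4682, 0.124, 0.2365]
tool_rot: [-0.061, 0.901, 0.428, -0.021]
wrist_force: [-7.1, 21.2, 26.9]
width: 0.013
gripper_force: 61.2
```

```bash
cat >> g.py <<'E'
f=np.arctan2(b@EY,b[2]); F=s["wrist_force"]; print("tangential",F@(-np.cos(f)*EY+np.sin(f)*EZ),"radial",F@(np.sin(f)*EY+np.cos(f)*EZ))
E
python3 g.py
```

```text
21.6333 [0.46821521 0.1239598  0.23651128] [-7.09599235 21.21397224 26.92772937] 0.013039477800489495 61.17470741271973 [-0.36  0.06  1.63  0.8   1.85 -1.99]
bar angle -44.11449049822792 rad 0.12297985872855653 tool tilt -50.75898150874633
[(18, [160.9, 153.4]), (21, [159.9, 163.7]), (5, [152.4, 182.2])] [(186, [171.3, 246.7])]
tangential -34.44778666422086 radial 4.107273599191144
```

Run:
```python
from h import *
t=optics.camera("top");c=optics.camera("scene")
cv2.imwrite("pics/fin.png",np.vstack([np.hstack([cv2.resize(t["color"][125:225,100:200],(400,400),interpolation=2),cv2.resize(c["color"][180:280,125:225],(400,400),interpolation=2)]),cv2.resize(t["color"][170:240,200:480],(800,200),interpolation=2)]))
p=np.r_[ML,.02]; print(proj(t,p),proj(c,p))
```

```text
[np.float64(151.9648535413089), np.float64(166.61174477662533)] [np.float64(166.09888560006638), np.float64(251.99783065075582)]
```

View pics/fin.png

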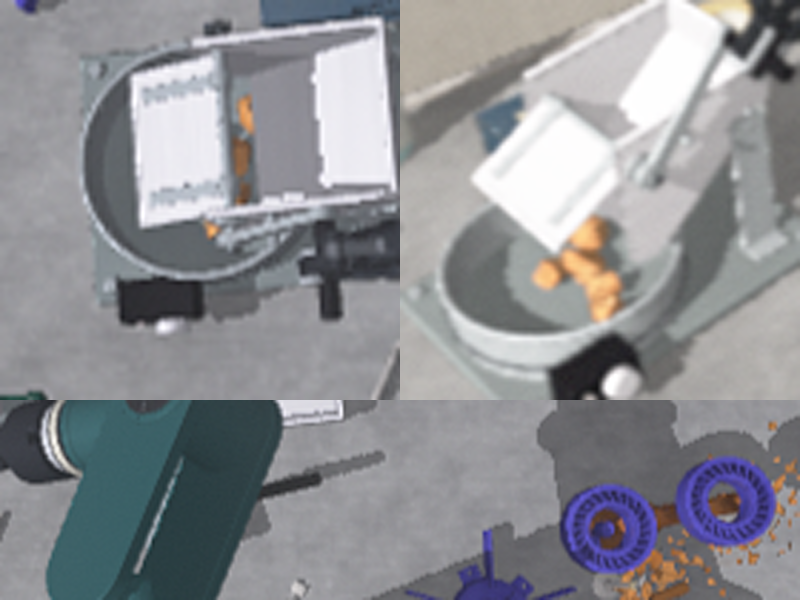

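```bash
python3 - <<'E'
from h import *
c=optics.camera("scene")
for u,v in [(545,273),(578,262),(600,284),(605,305),(590,235)]:
    for z in (.02,.04): print((u,v),z,round(np.linalg.norm(plane(c,(125+(u-400)/4,180+v/4),z)[:2]-ML),3))
E
python3 g.py
```

```text
(545, 273) 0.02 0.027
(545, 273) 0.04 0.012
(578, 262) 0.02 0.031
(578, 262) 0.04 0.016
(600, 284) 0.02 0.029
(600, 284) 0.04 0.039
(605, 305) 0.02 0.042
(605, 305) 0.04 0.059
(590, 235) 0.02 0.065
(590, 235) 0.04 0.045
21.8833 [0.46820947 0.12396923 0.23650977] [-5.95886687 21.00760911 25.84749343] 0.01305771083397112 61.2293940782547 [-0.36  0.06  1.63  0.8   1.85 -1.99]
bar angle -44.09920209560256 rad 0.12297490481572981 tool tilt -50.678004543569436
[(18, [160.9, 153.4]), (21, [159.9, 163.7]), (5, [152.4, 182.2])] [(187, [171.3, 246.7])]
tangential -33.45665033458463 radial 3.5716312272865913
```

All the lumps are well inside the pot, the gate is firm on its stop, and the scoop lies let go, so I am handing in.

```bash
python3 -c "from workcell import finish_job; print(finish_job())"
```

```text
the job is handed in; nothing more can be done
None
```

I handed the job in at about 22 s: the cameras show the wax lumps in the pot (at least three, apparently all five), the scoop let go on the bench, and the gripper holding the gate's arm firmly on its open stop; the hand-in gave no verdict.

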